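# Torque the clamp bolt of the wrapping-paper dispenser

### The job

Take the breakaway torque wrench from its mat, put its ring fully down over the loose brass clamp bolt of the wrapping-paper dispenser without forcing it, and tighten the bolt clockwise with a smooth pull until the wrench's joint trips; stop there, before the joint reaches its end stop. Then lift the wrench off without forcing the bolt and lay it gently back flat on its mat, leaving the bolt tight and everything else on the counter where it is.

Things in the scene. Friction and masses are not known exactly. Their poses are not given: they have to be found in the camera images.
- grip (a point): Point to grasp the torque wrench: centre of its black rubber grip, a bar 24 mm wide, 20 mm high, reaching 60 mm behind to 40 mm ahead of this point. x axis points along the handle to the ring, z up. Lies 10 mm above the wrench's flat underside. Whole wrench about 0.42 kg, 232 mm long; weight centre about 46 mm ahead of this point.
- ring (a point): Centre of the wrench's square steel ring, at half its 14 mm thickness (7 mm above the wrench's underside); 140 mm ahead of the grip centre. Square through-hole 25.8 mm across flats, outside 40 mm square. x continues the handle's line away from the grip; the flats of the hole face along x and y.
- breakaway (a joint): Breakaway joint (vertical pin 32 mm behind the ring centre, 108 mm ahead of the grip centre). 0 = straight, sprung back there. Stays rigid until the pin carries 0.5 N m (about 4.6 N sideways at the grip centre with the bolt home), then the handle folds clockwise past the head about the pin, at hardly more force (0.54 N m at 0.15 rad). Over 0.1 rad is tripped; end stop at 0.22 rad. Springs straight when let go.
- bolt: The dispenser's loose clamp bolt: upright, oiled brass square head, 24 mm across flats, 14 mm high (top 3 mm narrowed to 21 mm as a lead-in). Origin on its axis at the head's underside, on the boss. z up; x and y normal to flats. Clockwise from above tightens; it runs at 0.15 N m for an unknown 0.2 to 1.2 rad, then it is home and turns no further. It does not sink as it turns.
- bolt_mark (a point): Red paint dot on top of the bolt head, 6.8 mm from the axis towards a flat, on the bolt's x axis; it turns with the bolt.
- boss: Aluminium boss under the bolt head, 42 mm across, 10 mm high, on top of the dispenser's bracket. Origin at the centre of its underside; its top is 95 mm above the counter. The ring rests on it when fully down.
- dispenser: Wrapping-paper dispenser, fixed. Origin on the counter straight under the clamp bolt, which stands at the +y end. Base 150 mm in x, from y = +55 to -415 mm; dark iron brackets at y = 0 and -365 mm; dark-red paper roll, 72 mm across, axis 50 mm up (top 86 mm), y = -33 to -333 mm; blade at x = -46 mm, top 53 mm up. Nothing of it is over 86 mm high near the bolt but the boss and bolt.
- mat: Blue-grey tool mat, fixed, 300 mm in x, 150 mm in y, 4 mm thick; origin at the centre of its underside, on the counter. The wrench lies on it at the start, its x within 0.1 rad of the mat's, and goes back on it.
- wrench: The breakaway torque wrench (black grip, red end cap and collar, steel tube and ring). Origin at the underside, 10 mm below the grip centre; x to the ring, z up.
- gift_box: Bystander: cream gift box with red ribbon, 110 x 85 x 60 mm, origin centre of underside.
- ribbon_green: Bystander: green ribbon spool lying flat, 80 mm across, 32 mm high, origin centre of underside.
- ribbon_gold: Bystander: gold ribbon spool lying flat, 72 mm across, 26 mm high, origin centre of underside.
- tape_stand: Bystander: black tape dispenser, 130 x 55 x 86 mm, origin centre of underside.
- screwdriver: Bystander: screwdriver with a yellow handle lying along its x, about 200 mm long.
- spanner: Bystander: plain steel open-ended spanner lying along its x, about 180 mm long. Not the tool for this job.
- spare_bolt: Bystander: spare brass bolt standing on its 24 mm square head, 51 mm high, on the counter. Not the one to tighten.
- gift_tags: Bystander: stack of gift tags, 85 x 55 x 22 mm, origin centre of underside.
Not all that is in view belongs to the job. Of the things that look like the wrench, the largest one is meant.

How it is judged:
On the way, in this order (a step that is already met when the one before it is completed fails the run):
1. the ring is fully down over the bolt head (horizontal distance between ring and bolt below 0.004 m and z of ring in the frame of bolt below 0.011 m), for 0.1 s.
2. the wrench's joint has tripped (folded over 0.1 rad) with the ring down on the bolt and the pull carried by the bolt's flats (over 25 N in all; a clean trip gives about 60 N) (all of step 1 and value of joint breakaway above 0.1 rad and contact force between wrench and bolt above 25 N), for 0.1 s.
At the end, for the whole second after the job is handed in: The wrench lies flat and still on the mat, straight again and let go, with its grip centre and its ring centre both over the mat; the bolt is still turned from where it began (its red mark at least 0.9 mm away) (x of grip in the frame of mat between -0.15 and 0.15 m and y of grip in the frame of mat between -0.075 and 0.075 m and x of ring in the frame of mat between -0.15 and 0.15 m and y of ring in the frame of mat between -0.075 and 0.075 m and z of grip in the frame of mat below 0.019 m and z of ring in the frame of mat below 0.016 m and value of joint breakaway below 0.04 rad and linear speed of wrench below 0.02 m/s and distance of bolt_mark from where it was at the start of the episode above 0.0009 m); the robot touches nothing.
It fails at once if the wrench's joint is driven onto its end stop (folded over 0.205 rad): bolt overtightened (value of joint breakaway above 0.205 rad).
It fails at once if the ring is forced down: over 20 N on the bolt head while it is not down over it, or over 20 N on the boss ((contact force between wrench and bolt above 20 N and z of ring in the frame of bolt above 0.0155 m) or contact force between wrench and boss above 20 N).
It fails at once if the bolt head is forced: over 100 N in all on its flats (a clean trip takes about 60 N) (contact force between wrench and bolt above 100 N).
It fails at once if the wrench is dropped or slammed on the mat (over 120 N) (contact force between wrench and mat above 120 N).
It fails at once if a bystander is pushed more than 20 mm (distance of any of gift_box, ribbon_green, ribbon_gold, tape_stand, screwdriver, spanner, spare_bolt, gift_tags from where it was at the start of the episode above 0.02 m).
It also fails if it takes over 67 s, if anything falls off the work surface, if the arm or the gripper's body presses on something with over 40 N, if the wrist force passes 120 N, or if a joint passes its speed limit or range.

### The arm

A 6-joint arm with a two-finger parallel gripper is mounted at the origin on the work surface. World frame = base frame: x ahead of the robot, y to its left, z up, the work surface at z = 0. Lengths are in m, angles in rad, forces in N, time in s.
With the tool pointing down it reaches from about 0.35 to 0.975 m from the base axis. Payload 4.9 kg.
Tool frame: the origin (TCP) lies at the very end of the fingers, on their centre line; the grasp point (between the pads) lies behind it (manip.pinch_z is the y of the grasp point in the tool frame, in m); y points along the fingers, x is the direction in which the jaws open and shut, and the axes are right-handed (so a half turn about y gives the same grasp; the last joint's range is limited). The gripper opens to 85 mm and grips with 20 to 120 N. Pads are 22 mm wide; open, the fingers measure 114 mm over their backs; the gripper's body (76 mm by 85 mm) begins 54 mm behind the grasp point. The pads swing forward as they close: fully open they stand 13 mm farther back than shut.
Start: joints at [-0.119, 0.053, 1.613, -0, 1.476, -0.119], TCP at [0.625, 0, 0.231] pointing down, gripper open.
Joint ranges: [-3.01, 3.01], [-1.01, 2.22], [0.06, 2.58], [-1.02, 4.17], [0.09, 2.62], [-3.14, 3.14]. Speed limits (rad/s): [2.57, 2.57, 3.14, 3.14, 3.14, 3.14].

### API

Orientations are given as a unit quaternion [w, x, y, z].
In Python, from plant import manip gives the robot as it stands.
- The arm moves only by the tool drive_tool, never from a script. Its argument "motion" is a list of rows, each a list of 3 entries, a list of its own where there are three numbers: the shift along the tool's x, y, z in units of 25 mm (1.0 is 25 mm), then the turn, a rotation vector about the tool's x, y, z in units of 5 degrees (1.0 is 5 degrees), then the closure, from -1 (fully open) to 1 (shut). A call has 1 to 12 rows; each row shifts and turns the commanded pose from where the row before left it, along the tool's axes as they then stand; what a row does not reach is not made up. A row lasts 1/10 s, in which the tool goes at most 50 mm and 8.59 degrees, less where a joint would pass 70% of its speed; a pose out of reach is approached as far as the arm can. A call is refused whole if a number of a shift passes 1 or a number of a turn 1, either way. A call with a gripper value outside its range is refused whole. The fingers move at their own pace and stop on an object; the grip force is fixed at half the most. Time passes only in rows, so rows that do not move let the fingers close. It gives the time, the measured TCP pose, the force and the opening at its end, in the units of the state.
- manip.state(): the state, without advancing time (a new reading comes with each control period).
- manip.grab_frame(name): name is "scene" or "side" or "wrist"; returns a dict with "img" (400x640x3 uint8, blue, green, red), "range_z" (400x640 float32, m along the optical axis (not along the pixel's ray), 0 where there is no reading), "camera_matrix" (3x3 intrinsics, pixels), "world_from_camera" (4x4, takes a point from camera to world coordinates); the wrist camera has in their place "T_tool_cam" (4x4, takes a point from camera to tool coordinates, whose origin is the TCP and whose axes are the tool frame's). Camera axes: x right, y down, z forward; pixel columns grow to the right and rows downward; lengths in m; the calibration is good to about 2 mm. The wrist camera is an equidistant fisheye: a pixel r from the principal point sees the ray r / f radians off the axis. A picture is of the moment at which its call begins: read the wrist's pose just before it.
- manip.job_done(): hands the job in, once; it reports no verdict.
The state is a dict: "time": time; "joint_pos": joint angles; "joint_vel": joint speeds; "joint_efforts": joint torques, N m; "tool_pos": TCP position; "tool_rot": TCP orientation; "contact_force": force on the tool from outside, world axes, zero at the start; "ft_torque": the same for the moment, N m; "gripper_width": opening from 0.0 (shut) to 1.0 (fully open).
Only numpy, scipy, OpenCV 4.12 (cv2) and the standard library are available. Lean on these libraries where they do the work, as an engineer would, in place of code of your own. Each camera call takes 0.05 s, during which the arm holds its last target. There are 200 camera calls.

## Working session

There is one attempt and no reset: what is moved stays moved. The work goes in short steps, Python scripts to look and compute and a tool call to move; the robot and the scene stay as the last step left them, time stands still between calls to the robot, and variables do not carry over. Pictures are saved under pics/ and viewed, about 8 in all and at most 12, crops included, and the job is handed in when it is done.

Besides the shell and the picture viewer there is one more tool, called after "Call:" as name([rows], argument=value, ...), one row to a line, values as JSON. drive_tool: Moves the arm, as the interface text tells. Its arguments: {"type":"object","properties":{"motion":{"type":"array","items":{"type":"array"}}},"required":["motion"]}

```bash
ls; mkdir -p pics
cat > h.py <<'E'
import numpy as np, cv2
from scipy.spatial.transform import Rotation as R
from plant import manip
def grab(n):
    s=manip.state(); f=manip.grab_frame(n)
    if n=='wrist':
        q=s['tool_rot']; T=np.eye(4); T[:3,:3]=R.from_quat([q[1],q[2],q[3],q[0]]).as_matrix(); T[:3,3]=s['tool_pos']
        f['W']=T@f['T_tool_cam']
    else: f['W']=f['world_from_camera']
    f['fish']=n=='wrist'
    return f
def rays(f,uv):
    K=f['camera_matrix']; uv=np.atleast_2d(np.array(uv,float))
    x=(uv[:,0]-K[0,2])/K[0,0]; y=(uv[:,1]-K[1,2])/K[1,1]
    if f['fish']:
        r=np.hypot(x,y)+1e-12; d=np.stack([np.sin(r)*x/r,np.sin(r)*y/r,np.cos(r)],1)
    else: d=np.stack([x,y,np.ones_like(x)],1)
    return d@f['W'][:3,:3].T
def onplane(f,uv,z):
    d=rays(f,uv); o=f['W'][:3,3]; return o+d*((z-o[2])/d[:,2])[:,None]
def pix(f,p):
    p=np.atleast_2d(p); c=(p-f['W'][:3,3])@f['W'][:3,:3]; K=f['camera_matrix']
    if f['fish']:
        rho=np.hypot(c[:,0],c[:,1])+1e-12; t=np.arctan2(rho,c[:,2]); x,y=c[:,0]/rho*t,c[:,1]/rho*t
    else: x,y=c[:,0]/c[:,2],c[:,1]/c[:,2]
    return np.stack([K[0,0]*x+K[0,2],K[1,1]*y+K[1,2]],1)
def save(f,n): np.savez('pics/'+n+'.npz',**f); cv2.imwrite('pics/'+n+'.png',f['img'])
def load(n): d=dict(np.load('pics/'+n+'.npz')); d['fish']=bool(d['fish']); return d
E
python3 - <<'E'
from h import *
print(manip.pinch_z, manip.state())
for n in ['scene','side','wrist']:
    f=grab(n); save(f,n+'0'); print(n,f['camera_matrix'].round(1).tolist(),f['W'].round(3).tolist())
a=[cv2.resize(load(n+'0')['img'],(0,0),fx=.75,fy=.75) for n in ['scene','side']]
cv2.imwrite('pics/v1.png',np.vstack(a))
E
```

```text
pics
-0.0187 {'time': 0.0, 'joint_pos': array([-1.19020914e-01,  5.33666448e-02,  1.61431286e+00, -1.09547603e-05,
        1.47600745e+00, -1.18965714e-01]), 'joint_vel': array([ 0.00026525, -0.00017601,  0.00181698, -0.00074807, -0.00157186,
       -0.00106373]), 'joint_efforts': array([ 2.70554956e-04, -3.93670499e+01, -3.70175600e+01, -1.62778279e-04,
        6.93513779e-03, -6.06393527e-06]), 'tool_pos': array([6.24366321e-01, 6.00539277e-05, 2.30045695e-01]), 'tool_rot': array([ 0.70719047, -0.70702232,  0.00075482,  0.00071652]), 'contact_force': array([-0.66155665, -0.44564402, -0.12072823]), 'ft_torque': array([-0.03313478,  0.03137952, -0.04353281]), 'gripper_width': 0.9972765038669982}
scene [[406.1, 0.0, 315.0], [0.0, 406.1, 203.2], [0.0, 0.0, 1.0]] [[0.529, 0.701, -0.478, 1.218], [0.849, -0.446, 0.284, -0.424], [-0.014, -0.556, -0.831, 1.262], [0.0, 0.0, 0.0, 1.0]]
side [[429.2, 0.0, 319.9], [0.0, 429.2, 196.2], [0.0, 0.0, 1.0]] [[-0.992, -0.072, 0.099, 0.384], [-0.122, 0.532, -0.838, 1.125], [0.007, -0.844, -0.537, 0.833], [0.0, 0.0, 0.0, 1.0]]
wrist [[309.7, 0.0, 316.5], [0.0, 309.7, 201.1], [0.0, 0.0, 1.0]] [[1.0, 0.002, -0.003, 0.624], [0.001, -0.945, -0.327, 0.084], [-0.003, 0.327, -0.945, 0.372], [0.0, 0.0, 0.0, 1.0]]
```

View pics/v1.png

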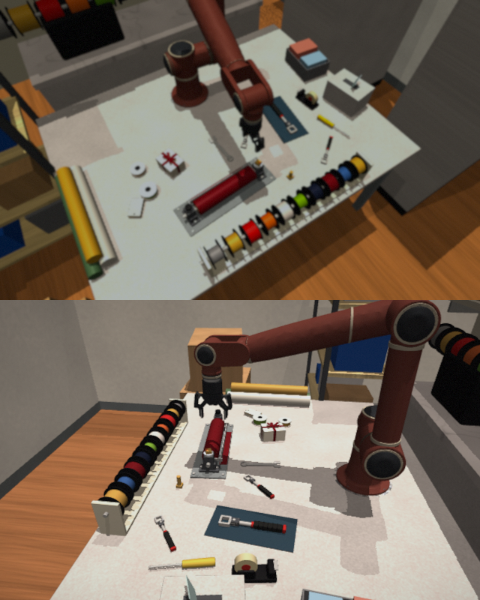

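Three wrench-like tools show in the side view (its own pixels): one on the blue mat at about (333,300), a small one at (347,248), and a small one at (220,310). The mat one is the largest and lies on the mat, so it fits. I'll confirm with a crop.

Run:
```python
from h import *
f=load('side0'); c=f['img'][180:350,200:410]
cv2.imwrite('pics/v2.png',cv2.resize(c,None,fx=3.5,fy=3.5,interpolation=cv2.INTER_CUBIC))
f=load('side0'); 
for uv in [(292,295),(383,303),(347,248),(283,207),(283,180)]: print(uv,onplane(f,[uv],.02).round(3))
```

```text
(292, 295) [[0.547 0.338 0.02 ]]
(383, 303) [[0.313 0.336 0.02 ]]
(347, 248) [[0.419 0.129 0.02 ]]
(283, 207) [[ 0.65 -0.06  0.02]]
(283, 180) [[ 0.685 -0.238  0.02 ]]
```

View pics/v2.png

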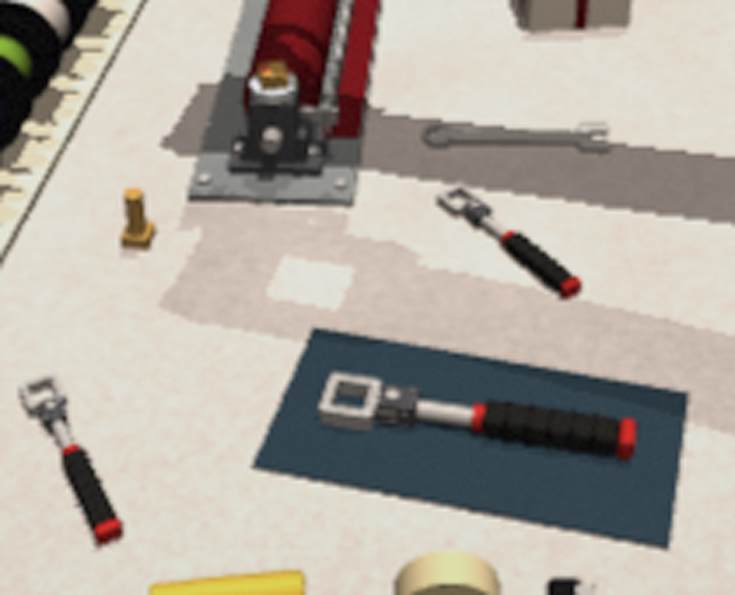

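The crop confirms it: the mat tool is about twice as long as the others, with its ring at side (300,294) and red cap at (379,305). The brass bolt sits on the boss at (278,201). Next: rough positions, and the move over the wrench.

Run:
```python
from h import *
f=load('side0')
r=onplane(f,[(300.3,294.3)],.018)[0];c=onplane(f,[(379,305)],.016)[0]
d=r-c; L=np.linalg.norm(d[:2]); print('ring',r,'cap',c,'L',L,'yaw',np.arctan2(d[1],d[0]))
print('grip',r[:2]-.14*d[:2]/L, 'bolt',onplane(f,[(277.7,201.4)],.109))
# red blob of scene bolt: brass mask
g=load('scene0')
for ff,n in((f,'side'),(g,'scene')):
    hsv=cv2.cvtColor(ff['img'],cv2.COLOR_BGR2HSV)
    m=cv2.inRange(hsv,(10,140,80),(28,255,255)); k,l,st,ce=cv2.connectedComponentsWithStats(m)
    for i in range(1,k):
        if 8<st[i,4]<150: print(n,st[i],ce[i].round(1),onplane(ff,ce[i],.107).round(3))
```

```text
ring [0.52671533 0.33128191 0.018     ] cap [0.32292472 0.34028073 0.016     ] L 0.2039891920857653 yaw -0.04412851594817665
grip [0.38685162 0.3374579 ] bolt [[0.64269892 0.04138491 0.109     ]]
side [597  43  16   6  55] [604.1  45. ] [[-1.267 -2.301  0.107]]
side [223 144  15  11  69] [231.2 147.9] [[ 0.896 -0.305  0.107]]
side [378 165   8   3  21] [381.4 165.9] [[ 0.326 -0.237  0.107]]
side [273 197   9   8  50] [277.7 200.6] [[0.644 0.034 0.107]]
side [235 234   9  16  82] [238.6 243. ] [[0.706 0.253 0.107]]
scene [  0 118  14  15 145] [  5.  125.2] [[-0.426 -0.873  0.107]]
scene [520 120  14  12 105] [526.1 125.1] [[0.684 0.857 0.107]]
scene [424 154  21  16 123] [433.8 161.1] [[0.63  0.436 0.107]]
scene [341 214   7   6  27] [343.9 216.3] [[0.651 0.025 0.107]]
scene [ 11 221  11  18  54] [ 17.2 231.1] [[ 0.119 -0.919  0.107]]
scene [384 229   6   9  27] [386.8 233.8] [[0.781 0.105 0.107]]
scene [465 252  19  19 132] [473.3 261.8] [[1.003 0.27  0.107]]
scene [631 261   9   7  21] [635.8 263.3] [[1.272 0.687 0.107]]
scene [ 43 374   8  26  57] [ 46.8 389. ] [[ 0.675 -0.939  0.107]]
```

Call:
drive_tool([
  [[-1,0,1],[0,1,0],-1],
  [[-1,0,1],[0,1,0],-1],
  [[0,0,1],[0,1,0],-1],
  [[0,0,1],[0,1,0],-1],
  [[0,0,1],[0,1,0],-1],
  [[0,0,1],[0,1,0],-1],
  [[0,0,1],[0,1,0],-1],
  [[0,0,1],[0,1,0],-1],
  [[0,0,0],[0,1,0],-1],
  [[0,0,0],[0,1,0],-1],
  [[0,0,0],[0,1,0],-1],
  [[0,0,0],[0,1,0],-1],
])

```text
time: 1.35
tool_pos: [0.6338, 0.1892, 0.2306]
tool_rot: [-0.612, 0.612, -0.355, 0.354]
contact_force: [0.4, -0.5, -0.1]
gripper_width: 0.995
```

Call:
drive_tool([
  [[-0.96,0,-0.49],[0,0,0],-1],
  [[-0.96,0,-0.49],[0,0,0],-1],
  [[-0.96,0,-0.49],[0,0,0],-1],
  [[-0.96,0,-0.49],[0,0,0],-1],
  [[-0.96,0,-0.49],[0,0,0],-1],
  [[-0.96,0,-0.49],[0,0,0],-1],
  [[-0.96,0,-0.49],[0,0,0],-1],
  [[-0.96,0,-0.49],[0,0,0],-1],
  [[-0.96,0,-0.49],[0,0,0],-1],
  [[-0.96,0,-0.49],[0,0,0],-1],
  [[0,0,0],[0,1,0],-1],
  [[0,0,0],[0,1,0],-1],
])

```text
time: 2.55
tool_pos: [0.407, 0.3361, 0.231]
tool_rot: [-0.579, 0.579, -0.406, 0.406]
contact_force: [0.1, -0.7, 0.1]
gripper_width: 1.001
```

Call:
drive_tool([
  [[0,1,0],[0,1,0],-1],
  [[0,1,0],[0,1,0],-1],
  [[0,0,0],[0,1,0],-1],
  [[0,0,0],[0,1,0],-1],
  [[0,0,0],[0,0.5,0],-1],
  [[0,0,0],[0,0,0],-1],
  [[0,0,0],[0,0,0],-1],
])

```text
time: 3.25
tool_pos: [0.4078, 0.3356, 0.1811]
tool_rot: [0.489, -0.489, 0.511, -0.511]
contact_force: [-0.8, -0.3, -0.4]
gripper_width: 1.003
```

Run:
```python
from h import *
s=manip.state(); print(s['tool_pos'],s['joint_pos'],s['contact_force'])
f=grab('wrist'); save(f,'wrist1')
cv2.imwrite('pics/v3.png',f['img'])
hsv=cv2.cvtColor(f['img'],cv2.COLOR_BGR2HSV)
m=cv2.inRange(hsv,(0,150,60),(8,255,255))|cv2.inRange(hsv,(172,150,60),(180,255,255))
k,l,st,ce=cv2.connectedComponentsWithStats(m)
for i in range(1,k):
    if st[i,4]>60: print(st[i],ce[i].round(1),onplane(f,ce[i],.02).round(4))
```

```text
[0.40779009 0.33564867 0.18107769] [ 5.47705874e-01 -1.44102207e-01  1.88814525e+00  6.88339726e-06
  1.39797485e+00  2.16116220e+00] [-0.75304692 -0.2644875  -0.36240126]
[604   0  36  25 676] [623.7  10.8] [[ 0.6607 -0.1245  0.02  ]]
[ 578   30   62   34 1065] [608.4  47.2] [[ 0.5909 -0.0709  0.02  ]]
[310 152  20  11 164] [319.8 157.8] [[0.4313 0.3309 0.02  ]]
[455 198  11  16 102] [459.7 205.8] [[0.3735 0.1755 0.02  ]]
[306 250  23  10 205] [316.6 254.8] [[0.3226 0.3386 0.02  ]]
[529 343  16  25 186] [537.7 352.5] [[ 0.0758 -0.056   0.02  ]]
[ 46 350  48  26 454] [ 69.9 362.5] [[0.0539 0.8619 0.02  ]]
```

View pics/v3.png

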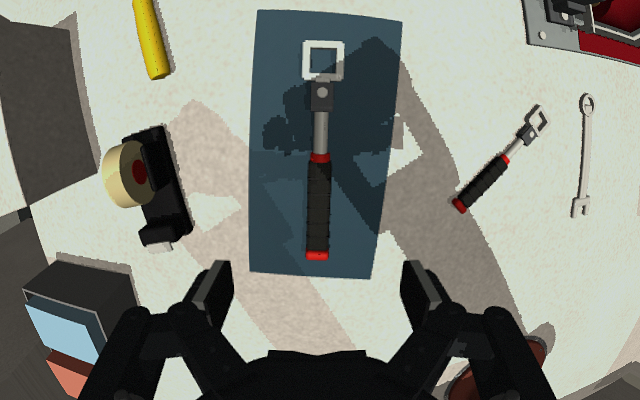

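The wrist view shows the wrench along image-vertical: ring at (323,60), collar at (320,158), cap at (317,255). The gripper is centred to within 3 mm, and yaw is about 1.5° off. I'll correct both and descend.

Call:
drive_tool([
  [[0.12,0,0],[0,0.3,0],-1],
  [[0,1,0],[0,0,0],-1],
  [[0,1,0],[0,0,0],-1],
  [[0,1,0],[0,0,0],-1],
  [[0,1,0],[0,0,0],-1],
  [[0,1,0],[0,0,0],-1],
  [[0,1,0],[0,0,0],-0.5],
  [[0,0.5,0],[0,0,0],-0.5],
  [[0,0.4,0],[0,0,0],-0.5],
  [[0,0.1,0],[0,0,0],-0.5],
  [[0,0,0],[0,0,0],-0.5],
])

```text
time: 4.4
tool_pos: [0.4082, 0.3329, 0.0068]
tool_rot: [-0.482, 0.482, -0.517, 0.517]
contact_force: [0.8, -0.7, 0.5]
gripper_width: 0.752
```

Call:
drive_tool([
  [[0,0,0],[0,0,0],0.2],
  [[0,0,0],[0,0,0],1],
  [[0,0,0],[0,0,0],1],
  [[0,0,0],[0,0,0],1],
  [[0,0,0],[0,0,0],1],
  [[0,0,0],[0,0,0],1],
  [[0,0,0],[0,0,0],1],
  [[0,0,0],[0,0,0],1],
])

```text
time: 5.2
tool_pos: [0.4086, 0.3332, 0.0075]
tool_rot: [-0.483, 0.482, -0.517, 0.517]
contact_force: [-1.0, -0.3, 5.7]
gripper_width: 0.264
```

Call:
drive_tool([
  [[0,-0.3,0],[0,0,0],1],
  [[0,-0.6,0],[0,0,0],1],
  [[0,-1,0],[0,0,0],1],
  [[0,-1,0],[0,0,0],1],
  [[0,-1,0],[0,0,0],1],
  [[0,-1,0],[0,0,0],1],
  [[0,-1,0],[0,0,0],1],
  [[0,-0.5,0],[0,0,0],1],
  [[0,0,0],[0,0,0],1],
  [[0,0,0],[0,0,0],1],
])

```text
time: 6.2
tool_pos: [0.4072, 0.3324, 0.1653]
tool_rot: [0.482, -0.483, 0.517, -0.517]
contact_force: [0.3, 0.1, -5.1]
gripper_width: 0.269
```

Run:
```python
from h import *
f=grab('wrist'); save(f,'wrist2'); print(manip.state()['contact_force'],manip.state()['ft_torque'])
hsv=cv2.cvtColor(f['img'],cv2.COLOR_BGR2HSV)
m=cv2.inRange(hsv,(12,120,60),(30,255,255)); k,l,st,ce=cv2.connectedComponentsWithStats(m)
for i in range(1,k):
    if st[i,4]>30: print(st[i],ce[i].round(1),onplane(f,ce[i],.107).round(4))
print(pix(f,[.646,.033,.107]))
a=cv2.resize(f['img'][:170,220:420],None,fx=2.5,fy=2.5); b=cv2.resize(load('scene0')['img'][190:250,310:410],(500,300),interpolation=cv2.INTER_CUBIC); cv2.imwrite('pics/v4.png',np.vstack([a[:,:500],b]))
```

```text
[ 0.12364198 -1.36271947 -4.88870175] [ 0.0191629   0.13213028 -0.01359135]
[ 117    0   41   85 1920] [137.   41.7] [[0.5482 0.449  0.107 ]]
[[608.99072004 -39.61930118]]
```

View pics/v4.png

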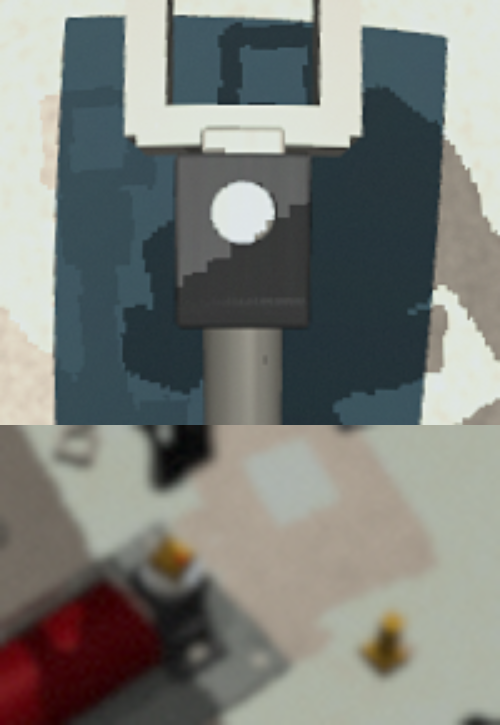

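Call:
drive_tool([
  [[0.5,0,0.3],[0,0,0],1],
  [[0.9,0,0.5],[0,0,0],1],
  [[0.9,0,0.5],[0,0,0],1],
  [[1,0,0.6],[0,0,0],1],
  [[1,0,0.6],[0,0,0],1],
  [[1,0,0.6],[0,0,0],1],
  [[1,0,0.6],[0,0,0],1],
  [[1,0,0.6],[0,0,0],1],
  [[1,0,0.6],[0,0,0],1],
  [[0.7,0,0.4],[0,0,0],1],
  [[0.3,0,0.2],[0,0,0],1],
  [[0,0,0],[0,0,0],1],
])

```text
time: 7.45
tool_pos: [0.5285, 0.09, 0.1652]
tool_rot: [0.481, -0.482, 0.518, -0.517]
contact_force: [0.4, 0.4, -4.5]
gripper_width: 0.263
```

Run:
```python
from h import *
f=grab('wrist'); save(f,'wrist3'); print(manip.state()['tool_pos'])
hsv=cv2.cvtColor(f['img'],cv2.COLOR_BGR2HSV)
m=cv2.inRange(hsv,(12,120,60),(30,255,255)); k,l,st,ce=cv2.connectedComponentsWithStats(m)
for i in range(1,k):
    if st[i,4]>30: print(st[i],ce[i].round(1),onplane(f,ce[i],.107).round(4))
cv2.imwrite('pics/v5.png',cv2.resize(f['img'][:200,250:450],None,fx=3,fy=3,interpolation=cv2.INTER_CUBIC))
```

```text
[0.52821574 0.09095125 0.1653516 ]
[ 373   23   48   44 1162] [397.3  45.3] [[0.6442 0.0294 0.107 ]]
[418  32  10  42  97] [424.3  52.7] [[0.6396 0.0111 0.107 ]]
[  6 141  32  69 909] [ 21.2 175.1] [[0.5893 0.3726 0.107 ]]
[616 260   9  13  62] [619.4 264.4] [[ 0.4357 -0.2686  0.107 ]]
[618 355  22  38 397] [632.8 375.9] [[ 0.0695 -0.6006  0.107 ]]
```

View pics/v5.png

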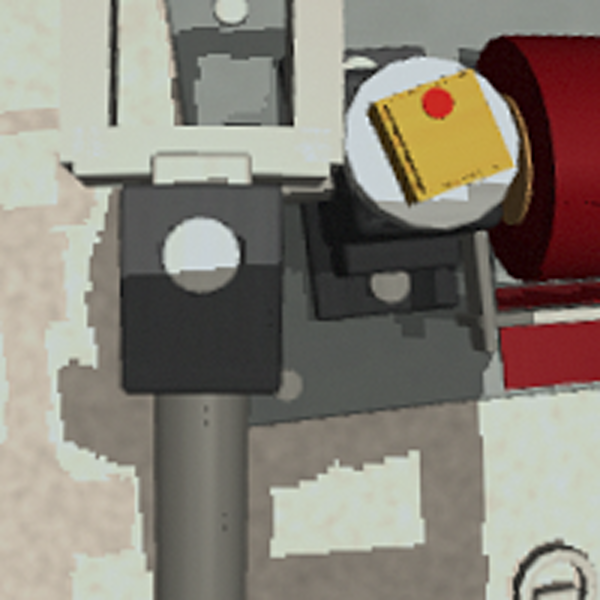

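The crop shows the bolt with its red dot at crop (437,103), to the right of the ring. It is turned about 17° CCW from the wrench. I'll measure it exactly.

```bash
cat > meas.py <<'E'
from h import *
def bolt(f,box,zt=.109):
    u0,v0,u1,v1=box; im=f['img'][v0:v1,u0:u1]; hsv=cv2.cvtColor(im,cv2.COLOR_BGR2HSV)
    m=cv2.inRange(hsv,(12,120,140),(30,255,255))|cv2.inRange(hsv,(0,150,90),(6,255,255))
    k,l,st,ce=cv2.connectedComponentsWithStats(m); i=1+np.argmax(st[1:,4])
    c=max(cv2.findContours((l==i).astype(np.uint8),0,1)[0],key=cv2.contourArea)[:,0,:]+[u0,v0]
    w=onplane(f,c,zt)[:,:2]
    r=cv2.minAreaRect((w*1000).astype(np.float32)); return np.array(r[0])/1000,r[1],r[2]
E
python3 - <<'E'
from meas import *
f=load('wrist3')
print('bolt',bolt(f,(368,15,425,75)))
red=None
# red mark
hsv=cv2.cvtColor(f['img'][15:75,368:425],cv2.COLOR_BGR2HSV); m=cv2.inRange(hsv,(0,150,90),(8,255,255))
v,u=np.nonzero(m); print('mark',onplane(f,(u.mean()+368,v.mean()+15),.109))
# ring: inner hole side edges/rear edge on ring top plane: crop px -> img
P=lambda x,y:(250+x/3,y/3)
zt=.1653-.0075+.004+.014   # ring top: lifted from mat (bottom .004)
print('ring top z',zt)
for n,p in dict(innerL=(112,60),innerL2=(115,110),innerR=(296,60),innerR2=(298,118),rearL=(130,128),rearR=(290,128),outL=(62,60),outR=(343,60),pin=(202,255),rearOut=(150,162)).items(): print(n,onplane(f,[P(*p)],zt)[0].round(4))
s=manip.state();q=s['tool_rot'];M=R.from_quat([q[1],q[2],q[3],q[0]]).as_matrix();print('toolz yaw deg',np.degrees(np.arctan2(M[1,2],M[0,2])),M[:,1])
E
```

```text
bolt (array([0.64457605, 0.02931753]), (23.367900848388672, 23.439687728881836), 20.211252212524414)
mark [[0.65149219 0.03064508 0.109     ]]
ring top z 0.1758
innerL [0.6461 0.0936 0.1758]
innerL2 [0.6386 0.0937 0.1758]
innerR [0.6444 0.0682 0.1758]
innerR2 [0.6358 0.0686 0.1758]
rearL [0.6358 0.0918 0.1758]
rearR [0.6343 0.0698 0.1758]
outL [0.647  0.1005 0.1758]
outR [0.6443 0.0616 0.1758]
pin [0.6168 0.0832 0.1758]
rearOut [0.6306 0.0894 0.1758]
toolz yaw deg -4.053740786348011 [-2.03136778e-03  3.73139253e-04 -9.99997867e-01]
```

Run:
```python
from meas import *
f=load('wrist3')
P=lambda a:[(250+x/3,y/3) for x,y in a]
w=onplane(f,P([(385,103),(472,70),(513,163),(413,203)]),.1085)[:,:2]; print((w*1000).round(1))
for i in range(4):
    d=w[(i+1)%4]-w[i]; print(np.linalg.norm(d)*1e3, np.degrees(np.arctan2(d[1],d[0]))%90)
cv2.imwrite('pics/v6.png',cv2.resize(f['img'][12:78,355:432],None,fx=10,fy=9,interpolation=cv2.INTER_CUBIC))
```

```text
[[651.2  41.8]
 [659.1  21.9]
 [638.2  14. ]
 [629.   37.2]]
21.454416492282416 21.804471383815724
22.373780920651846 20.457386345253497
24.924051891009835 21.68901726381823
22.672224211060716 11.654119682006744
```

View pics/v6.png

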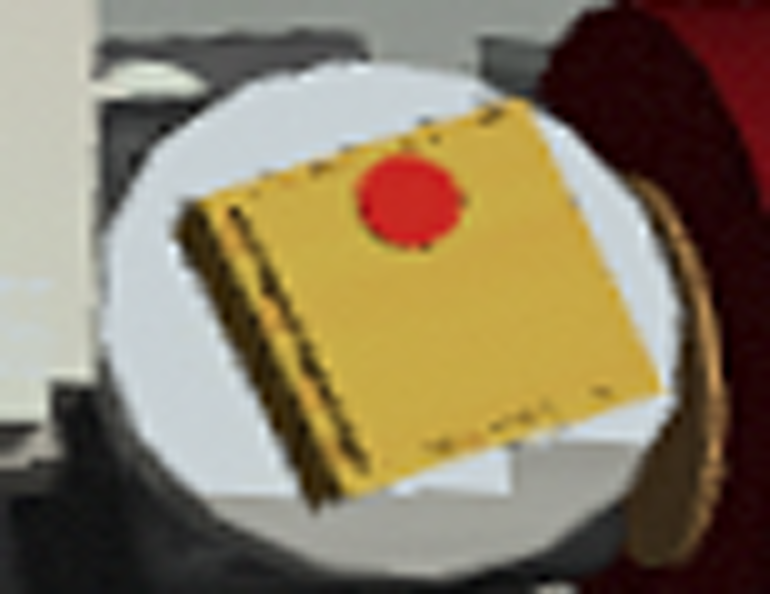

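Run:
```python
from meas import *
f=load('wrist3')
P=lambda a:[(355+x/10-.45,12+y/9-.45) for x,y in a]
for z,c in ((.106,[(193,205),(525,98),(662,390),(342,500)]),(.109,[(232,207),(500,115),(622,388),(365,470)])):
    w=onplane(f,P(c),z)[:,:2]; print((w*1000).round(1),w.mean(0))
    for i in range(4):
        d=w[(i+1)%4]-w[i]; print(np.linalg.norm(d)*1e3, np.degrees(np.arctan2(d[1],d[0]))%90)
print('boss',onplane(f,P([(393,318)]),.095),'mark',onplane(f,P([(409,200)]),.109))
```

```text
[[651.7  44.2]
 [660.4  21.2]
 [638.1  13.4]
 [629.6  35.9]] [0.64493229 0.02866198]
24.55987015255454 20.714359422775587
23.5834659587149 19.462361996930497
24.080523569894577 20.85537993360559
23.63713166834696 20.627404091779717
[[650.9  42.3]
 [658.3  24. ]
 [637.8  17.2]
 [631.5  34.9]] [0.64461459 0.0295961 ]
19.718794825596618 21.816835688255082
21.5519525395375 18.340482624493887
18.83630417090629 19.60326868963358
20.788802791001658 20.685965298763996
boss [[0.64490015 0.02867495 0.095     ]] mark [[0.65157884 0.03061687 0.109     ]]
```

Call:
drive_tool([
  [[0.5,0,0.08],[0,0,0],1],
  [[1,0,0.12],[0,0,0],1],
  [[1,0,0.12],[0,0,0],1],
  [[1,0,0.12],[0,0,0],1],
  [[0.6,0,0],[0,0,0],1],
  [[0,0,0],[0,-1,0],1],
  [[0,0,0],[0,-1,0],1],
  [[0,0,0],[0,-1,0],1],
  [[0,0,0],[0,-1,0],1],
  [[0,0,0],[0,-1,0],1],
  [[0,0,0],[0,0,0],1],
  [[0,0,0],[0,0,0],1],
])

```text
time: 8.7
tool_pos: [0.5324, -0.0115, 0.1662]
tool_rot: [-0.582, 0.583, -0.401, 0.401]
contact_force: [-0.2, 0.3, -5.4]
gripper_width: 0.263
```

Run:
```python
from meas import *
f=grab('wrist'); save(f,'wrist4'); s=manip.state();print(s['tool_pos'],s['joint_pos'])
q=s['tool_rot'];M=R.from_quat([q[1],q[2],q[3],q[0]]).as_matrix();print('toolz yaw deg',np.degrees(np.arctan2(M[1,2],M[0,2])))
cv2.imwrite('pics/v7.png',cv2.resize(f['img'][:90,265:375],None,fx=7,fy=6.5,interpolation=cv2.INTER_CUBIC))
```

```text
[ 0.5324014  -0.01158461  0.16623945] [-1.61553226e-01 -1.20181673e-01  1.89205658e+00  1.36771933e-05
  1.36987289e+00  1.04374850e+00]
toolz yaw deg 20.941141875839886
```

View pics/v7.png

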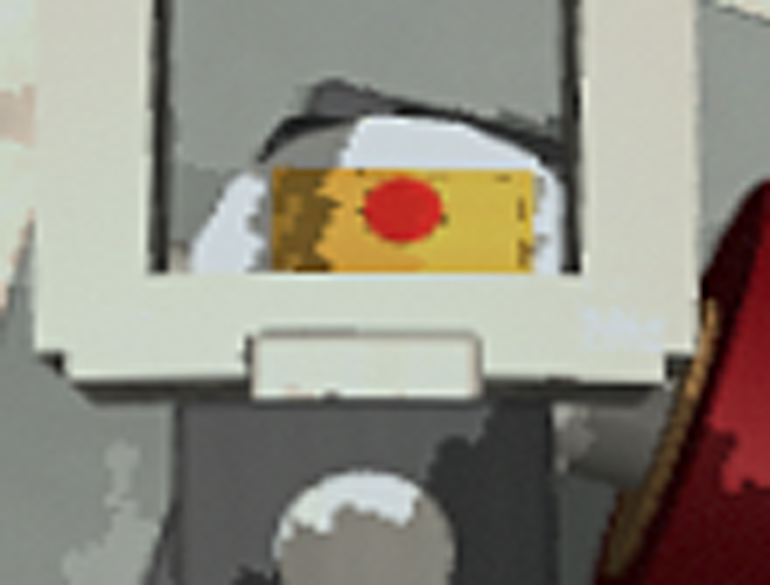

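Run:
```python
from meas import *
f=load('wrist4'); T=f['W']@np.linalg.inv(f['T_tool_cam'])
def tool(c,z):
    w=onplane(f,[(265+x/7-.43,y/6.5-.43) for x,y in c],z); return ((w-T[:3,3])@T[:3,:3]*1000).round(1)[:,[0,2]]
zt=.1662-.0075+.018
print('ring inner L,R',tool([(152,180),(150,265),(577,180),(580,265)],zt))
print('ring rear edge',tool([(160,273),(570,273)],zt),'outer L/R', tool([(36,250),(697,250)],zt))
print('pin',tool([(365,555)],zt))
print('bolt front L,R',tool([(271,170),(537,170)],.106),'mark',tool([(403,211)],.109))
print('T',T.round(4).tolist())
```

```text
ring inner L,R [[-13.  113.9]
 [-13.1 108.1]
 [ 12.2 113.9]
 [ 12.4 108.1]]
ring rear edge [[-12.5 107.5]
 [ 11.8 107.6]] outer L/R [[-19.9 109.4]
 [ 19.4 109.5]]
pin [[-0.3 88.6]]
bolt front L,R [[ -8.8 131.2]
 [ 15.4 131.4]] mark [[  3.2 126.2]]
T [[0.3573, -0.0002, 0.934, 0.5324], [-0.934, 0.0001, 0.3573, -0.0115], [-0.0001, -1.0, -0.0002, 0.1662], [0.0, 0.0, 0.0, 1.0]]
```

Call:
drive_tool([
  [[0.14,0,-0.05],[0,0,0],1],
  [[0,0.5,0],[0,0,0],1],
  [[0,0.7,0],[0,0,0],1],
  [[0,0.4,0],[0,0,0],1],
  [[0,0.25,0],[0,0,0],1],
  [[0,0,0],[0,0,0],1],
  [[0,0,0],[0,0,0],1],
])

```text
time: 9.45
tool_pos: [0.5329, -0.0156, 0.1203]
tool_rot: [0.583, -0.583, 0.4, -0.401]
contact_force: [0.6, -0.7, -3.8]
gripper_width: 0.265
```

Run:
```python
from meas import *
f=grab('wrist'); save(f,'wrist5'); s=manip.state();print(s['tool_pos'],s['contact_force'])
cv2.imwrite('pics/v8.png',cv2.resize(f['img'][:90,265:375],None,fx=7,fy=6.5,interpolation=cv2.INTER_CUBIC))
```

```text
[ 0.53322312 -0.01561644  0.12076917] [-0.10191506  0.6953637  -4.51193585]
```

View pics/v8.png

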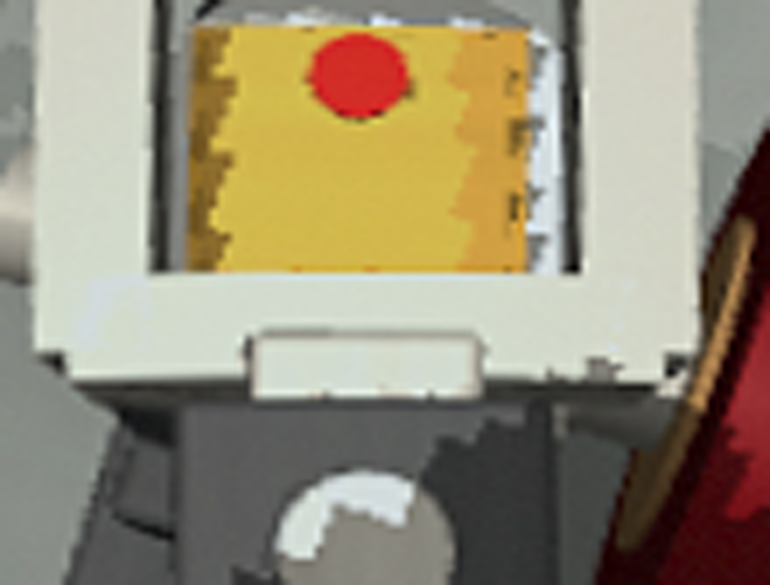

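The hole is nearly over the head: shoulder edges at crop x 190 and 528, hole edges at 151 and 579. I'll compute the residual offset.

Run:
```python
from meas import *
f=load('wrist5'); T=f['W']@np.linalg.inv(f['T_tool_cam'])
def tool(c,z):
    w=onplane(f,[(265+x/7-.43,y/6.5-.43) for x,y in c],z); return ((w-T[:3,3])@T[:3,:3]*1000).round(1)[:,[0,2]]
zt=T[2,3]-.0075+.018
print('ring inner L,R',tool([(152,180),(150,265),(577,180),(580,265)],zt),'rear',tool([(160,273),(570,273)],zt))
print('bolt L,R',tool([(191,50),(188,260),(528,50),(527,260)],.106),'front',tool([(200,27),(520,30)],.106),'mark',tool([(359,76)],.109))
```

```text
ring inner L,R [[-13.  113.9]
 [-13.1 108.1]
 [ 12.2 113.9]
 [ 12.4 108.1]] rear [[-12.5 107.5]
 [ 11.8 107.6]]
bolt L,R [[-12.6 130.5]
 [-12.7 113.1]
 [ 11.2 130.5]
 [ 11.1 113.1]] front [[-12.  132.4]
 [ 10.7 132.2]] mark [[ -0.7 127.2]]
```

Call:
drive_tool([
  [[-0.016,0.1,-0.006],[0,0,0],1],
  [[0,0.12,0],[0,0,0],1],
  [[0,0.08,0],[0,0,0],1],
  [[0,0.08,0],[0,0,0],1],
  [[0,0.06,0],[0,0,0],1],
  [[0,0,0],[0,0,0],1],
])

```text
time: 10.1
tool_pos: [0.5321, -0.0152, 0.1087]
tool_rot: [-0.583, 0.583, -0.401, 0.4]
contact_force: [0.1, 0.9, -4.4]
gripper_width: 0.267
```

Call:
drive_tool([
  [[0,0.05,0],[0,0,0],1],
  [[0,0.05,0],[0,0,0],1],
  [[0,0.05,0],[0,0,0],1],
  [[0,0.05,0],[0,0,0],1],
  [[0,0.05,0],[0,0,0],1],
  [[0,0,0],[0,0,0],1],
])

```text
time: 10.7
tool_pos: [0.5322, -0.0152, 0.1025]
tool_rot: [-0.583, 0.583, -0.401, 0.4]
contact_force: [0.1, 0.0, -4.1]
gripper_width: 0.265
```

Call:
drive_tool([
  [[0,0.04,0],[0,0,0],1],
  [[0,0.04,0],[0,0,0],1],
  [[0,0.03,0],[0,0,0],1],
  [[0,0,0],[0,0,0],1],
  [[0,0,0],[0,0,0],1],
])

```text
time: 11.2
tool_pos: [0.5324, -0.0152, 0.1]
tool_rot: [-0.583, 0.583, -0.401, 0.401]
contact_force: [0.5, 0.6, -4.2]
gripper_width: 0.261
```

Call:
drive_tool([
  [[0,0.02,0],[0,0,0],1],
  [[0,0.02,0],[0,0,0],1],
  [[0,0,0],[0,0,0],1],
])

```text
time: 11.5
tool_pos: [0.5324, -0.0152, 0.099]
tool_rot: [0.583, -0.583, 0.401, -0.401]
contact_force: [-0.0, -0.3, -4.8]
gripper_width: 0.262
```

Run:
```python
from meas import *
f=grab('wrist'); save(f,'wrist6'); s=manip.state();print(s['tool_pos'],s['contact_force'],s['ft_torque'])
cv2.imwrite('pics/v9.png',np.vstack([cv2.resize(f['img'][:90,265:375],None,fx=5,fy=4,interpolation=cv2.INTER_CUBIC)]))
# tightening plan: per-row motion for rotation 2.5deg about ring centre (tool x=-.35mm,z=120.5)
for p,rz in(('bolt',.1205),('pin',.0885)):
    for d in (2.5,1.):
        a=np.radians(d); print(p,d,'dx',-rz*np.sin(a)/.025,'dz',rz*(1-np.cos(a))/.025)
```

```text
[ 0.53242184 -0.01522694  0.09908389] [ 0.00898169  0.04100167 -3.60070679] [ 0.00519965  0.16973777 -0.00681399]
bolt 2.5 dx -0.2102454471009195 dz 0.004587571975445412
bolt 1.0 dx -0.08412059902770652 dz 0.0007341093461940806
pin 2.5 dx -0.1544126312732894 dz 0.003369295600223394
pin 1.0 dx -0.06178151878798362 dz 0.0005391591463749056
```

Ring is down, with no force spike. Now the turn: the first 10° cannot reach home, since the run is at least 0.2 rad (11.5°). After that, small steps while watching the side force.

Call:
drive_tool([
  [[-0.105,0,0.002],[0,0.25,0],1],
  [[-0.105,0,0.002],[0,0.25,0],1],
  [[-0.105,0,0.002],[0,0.25,0],1],
  [[-0.105,0,0.002],[0,0.25,0],1],
  [[-0.105,0,0.002],[0,0.25,0],1],
  [[-0.105,0,0.002],[0,0.25,0],1],
  [[-0.105,0,0.002],[0,0.25,0],1],
  [[-0.105,0,0.002],[0,0.25,0],1],
])

```text
time: 12.35
tool_pos: [0.527, 0.0053, 0.0992]
tool_rot: [0.545, -0.545, 0.45, -0.45]
contact_force: [1.8, -0.5, -5.1]
gripper_width: 0.263
```

Call:
drive_tool([
  [[-0.105,0,0.002],[0,0.25,0],1],
  [[-0.105,0,0.002],[0,0.25,0],1],
  [[-0.105,0,0.002],[0,0.25,0],1],
  [[0,0,0],[0,0,0],1],
])

```text
time: 12.75
tool_pos: [0.5257, 0.0131, 0.0992]
tool_rot: [0.531, -0.53, 0.467, -0.468]
contact_force: [2.6, 1.2, -3.9]
gripper_width: 0.263
```

```bash
cat > st.py <<'E'
from h import *
s=manip.state();q=s['tool_rot'];M=R.from_quat([q[1],q[2],q[3],q[0]]).as_matrix()
T=np.array([.6448,.029])
print(s['time'],'pos',s['tool_pos'].round(4),'yaw',round(np.degrees(np.arctan2(M[1,2],M[0,2])),2),'F tool',(M.T@s['contact_force']).round(2),'M',(M.T@s['ft_torque']).round(3),'ring',(s['tool_pos']+.1205*M[:,2]-.00035*M[:,0]).round(4))
E
python3 st.py
```

```text
12.75 pos [0.5257 0.0131 0.0992] yaw 7.22 F tool [-0.89  3.94  2.75] M [ 0.298 -0.13   0.088] ring [0.6452 0.0286 0.0992]
```

```bash
cat > fold.py <<'E'
from h import *
def tl(f,uv):
    T=f['W']@np.linalg.inv(f['T_tool_cam']); w=onplane(f,uv,T[2,3]+.0105); return ((w-T[:3,3])@T[:3,:3])[:,[0,2]]*1000
a=load('wrist6')
F=[];Mo=[]
for i in range(3):
    f=grab('wrist'); s=manip.state(); q=s['tool_rot'];M=R.from_quat([q[1],q[2],q[3],q[0]]).as_matrix(); F.append(M.T@s['contact_force']);Mo.append(M.T@s['ft_torque'])
save(f,'last')
P=np.float32([(265+x/7-.43,y/6.5-.43) for x,y in [(150,272),(580,272),(250,335),(478,335),(250,398),(478,398),(65,365),(665,365),(36,348),(697,348)]]).reshape(-1,1,2)
g=[cv2.cvtColor(x['img'],cv2.COLOR_BGR2GRAY) for x in (a,f)]
n,st,e=cv2.calcOpticalFlowPyrLK(g[0],g[1],P,None,winSize=(11,11),maxLevel=2)
A,inl=cv2.estimateAffinePartial2D(tl(a,P[:,0]).astype(np.float32),tl(f,n[:,0]).astype(np.float32),ransacReprojThreshold=.5)
print('fold rad %.3f'%np.arctan2(A[0,1],A[0,0]),'scale %.3f'%np.hypot(A[0,0],A[0,1]),'inl',inl.sum(),(n-P)[:,0].round(1).tolist())
print('F',np.mean(F,0).round(2),'M',np.mean(Mo,0).round(3))
E
python3 fold.py; python3 st.py
```

```text
fold rad -0.004 scale 1.002 inl 9 [[-0.30000001192092896, -0.10000000149011612], [-0.30000001192092896, -0.10000000149011612], [-0.30000001192092896, -0.10000000149011612], [-0.20000000298023224, -0.5], [-0.6000000238418579, -0.10000000149011612], [-0.699999988079071, -0.30000001192092896], [-0.30000001192092896, -0.10000000149011612], [0.4000000059604645, -0.6000000238418579], [-0.10000000149011612, -0.0], [-5.400000095367432, -1.2999999523162842]]
F [-1.09  4.09  2.61] M [ 0.355 -0.169  0.169]
12.9 pos [0.5257 0.0129 0.0992] yaw 7.25 F tool [-1.19  4.37  2.73] M [ 0.387 -0.204  0.176] ring [0.6452 0.0284 0.0992]
```

Call:
drive_tool([
  [[-0.105,0,0.002],[0,0.25,0],1],
  [[-0.105,0,0.002],[0,0.25,0],1],
  [[-0.105,0,0.002],[0,0.25,0],1],
  [[0,0,0],[0,0,0],1],
])

```text
time: 13.3
tool_pos: [0.5249, 0.0209, 0.0991]
tool_rot: [0.515, -0.515, 0.485, -0.485]
contact_force: [2.1, 1.2, -4.2]
gripper_width: 0.265
```

```bash
python3 fold.py; python3 st.py
```

```text
fold rad -0.005 scale 1.001 inl 9 [[-0.5, -0.0], [-0.5, -0.10000000149011612], [-0.8999999761581421, -0.20000000298023224], [-0.30000001192092896, -0.5], [-0.800000011920929, -0.20000000298023224], [-1.100000023841858, -0.8999999761581421], [-0.30000001192092896, -0.20000000298023224], [0.20000000298023224, -0.699999988079071], [-0.20000000298023224, -0.10000000149011612], [-5.800000190734863, -1.399999976158142]]
F [-1.47  4.71  2.45] M [ 0.383 -0.21   0.203]
13.45 pos [0.525  0.0207 0.0991] yaw 3.5 F tool [-2.32  4.69  3.4 ] M [ 0.345 -0.235  0.223] ring [0.6452 0.0285 0.0991]
```

Call:
drive_tool([
  [[-0.11,0,0.005],[0,0.25,0],1],
  [[-0.11,0,0.005],[0,0.25,0],1],
  [[-0.11,0,0.005],[0,0.25,0],1],
  [[0,0,0],[0,0,0],1],
])

```text
time: 13.85
tool_pos: [0.5248, 0.029, 0.099]
tool_rot: [0.499, -0.499, 0.501, -0.501]
contact_force: [1.3, 0.1, -4.0]
gripper_width: 0.263
```

```bash
python3 fold.py; python3 st.py
```

```text
fold rad -0.003 scale 0.999 inl 9 [[-0.30000001192092896, 0.0], [-0.10000000149011612, 0.0], [-0.10000000149011612, -0.30000001192092896], [-0.20000000298023224, -0.699999988079071], [0.20000000298023224, -0.4000000059604645], [-0.699999988079071, -0.20000000298023224], [-0.20000000298023224, -0.30000001192092896], [0.20000000298023224, -0.6000000238418579], [-0.10000000149011612, -0.20000000298023224], [-5.900000095367432, -1.2999999523162842]]
F [-0.99  3.61  1.46] M [ 0.177 -0.151  0.142]
14.0 pos [0.5248 0.0289 0.099 ] yaw -0.26 F tool [-1.24  3.95  1.46] M [ 0.194 -0.148  0.124] ring [0.6453 0.0287 0.0989]
```

Call:
drive_tool([
  [[-0.108,0,0.003],[0,0.25,0],1],
  [[-0.108,0,0.003],[0,0.25,0],1],
  [[-0.108,0,0.003],[0,0.25,0],1],
  [[0,0,0],[0,0,0],1],
])

```text
time: 14.4
tool_pos: [0.5251, 0.0372, 0.0989]
tool_rot: [0.482, -0.482, 0.517, -0.517]
contact_force: [-0.2, -0.5, -4.0]
gripper_width: 0.265
```

```bash
sed -i "s/,(n-P)\[:,0\].round(1).tolist())/)/" fold.py; python3 fold.py; python3 st.py
```

```text
fold rad -0.002 scale 0.998 inl 9
F [0.25 3.34 0.02] M [-0.06  -0.05  -0.007]
14.55 pos [0.5251 0.037  0.0989] yaw -4.0 F tool [-0.33  2.64 -0.76] M [-0.071 -0.073  0.036] ring [0.6454 0.029  0.0988]
```

Call:
drive_tool([
  [[-0.105,0,0.002],[0,0.25,0],1],
  [[-0.105,0,0.002],[0,0.25,0],1],
  [[-0.105,0,0.002],[0,0.25,0],1],
  [[0,0,0],[0,0,0],1],
])

```text
time: 14.95
tool_pos: [0.526, 0.0451, 0.0989]
tool_rot: [0.465, -0.465, 0.533, -0.533]
contact_force: [-0.8, -0.4, -3.1]
gripper_width: 0.26
```

```bash
python3 fold.py; python3 st.py
```

```text
fold rad 0.000 scale 0.998 inl 9
F [ 0.27  4.18 -1.61] M [-0.269 -0.018  0.005]
15.1 pos [0.526  0.0449 0.0989] yaw -7.75 F tool [ 0.2   3.6  -1.69] M [-0.292 -0.068  0.071] ring [0.6454 0.029  0.0988]
```

Call:
drive_tool([
  [[-0.105,0,-0.004],[0,0.25,0],1],
  [[-0.105,0,-0.004],[0,0.25,0],1],
  [[-0.105,0,-0.004],[0,0.25,0],1],
  [[0,0,0],[0,0,0],1],
])

```text
time: 15.5
tool_pos: [0.5273, 0.0529, 0.099]
tool_rot: [-0.447, 0.447, -0.548, 0.548]
contact_force: [-1.4, -0.5, -4.4]
gripper_width: 0.263
```

```bash
python3 fold.py; python3 st.py
```

```text
fold rad 0.001 scale 0.994 inl 9
F [ 0.16  4.9  -0.5 ] M [-0.204 -0.064  0.023]
15.65 pos [0.5273 0.0527 0.0991] yaw -11.5 F tool [ 0.15  5.09 -0.16] M [-0.196 -0.079  0.035] ring [0.6454 0.0291 0.0991]
```

Still running freely (fold about 0, side force about 0). Continuing.

Call:
drive_tool([
  [[-0.105,0,0],[0,0.25,0],1],
  [[-0.105,0,0],[0,0.25,0],1],
  [[-0.105,0,0],[0,0.25,0],1],
  [[0,0,0],[0,0,0],1],
])

```text
time: 16.05
tool_pos: [0.5292, 0.0606, 0.0991]
tool_rot: [-0.429, 0.429, -0.562, 0.562]
contact_force: [-1.2, -0.2, -4.7]
gripper_width: 0.258
```

```bash
python3 fold.py; python3 st.py
```

```text
fold rad 0.001 scale 0.992 inl 9
F [-0.07  4.27  0.35] M [-0.054 -0.075  0.101]
16.2 pos [0.5291 0.0604 0.0991] yaw -15.25 F tool [-0.12  4.15  0.48] M [-0.016 -0.096  0.128] ring [0.6455 0.0291 0.0992]
```

Call:
drive_tool([
  [[-0.105,0,0.002],[0,0.25,0],1],
  [[-0.105,0,0.002],[0,0.25,0],1],
  [[-0.105,0,0.002],[0,0.25,0],1],
  [[0,0,0],[0,0,0],1],
])

```text
time: 16.6
tool_pos: [0.5314, 0.0681, 0.0991]
tool_rot: [-0.41, 0.41, -0.576, 0.576]
contact_force: [0.4, 0.2, -4.1]
gripper_width: 0.264
```

```bash
python3 fold.py; python3 st.py
```

```text
fold rad -0.002 scale 0.996 inl 9
F [-0.55  4.53  0.24] M [-0.072 -0.131  0.151]
16.75 pos [0.5314 0.0679 0.0991] yaw -19.0 F tool [-0.82  5.23 -0.09] M [-0.071 -0.169  0.163] ring [0.6455 0.0291 0.0991]
```

Call:
drive_tool([
  [[-0.107,0,0.002],[0,0.25,0],1],
  [[-0.107,0,0.002],[0,0.25,0],1],
  [[-0.107,0,0.002],[0,0.25,0],1],
  [[0,0,0],[0,0,0],1],
])

```text
time: 17.15
tool_pos: [0.5343, 0.0755, 0.0991]
tool_rot: [-0.391, 0.391, -0.589, 0.589]
contact_force: [-0.5, -0.1, -3.9]
gripper_width: 0.262
```

```bash
python3 fold.py; python3 st.py
```

```text
fold rad 0.000 scale 0.993 inl 8
F [-1.24  4.46  0.28] M [-0.063 -0.088  0.108]
17.3 pos [0.5343 0.0754 0.0991] yaw -22.75 F tool [-1.51  3.98  0.77] M [-0.091 -0.107  0.11 ] ring [0.6455 0.0291 0.099 ]
```

Call:
drive_tool([
  [[-0.108,0,0.003],[0,0.25,0],1],
  [[-0.108,0,0.003],[0,0.25,0],1],
  [[-0.108,0,0.003],[0,0.25,0],1],
  [[0,0,0],[0,0,0],1],
])

```text
time: 17.7
tool_pos: [0.5373, 0.0822, 0.0988]
tool_rot: [-0.371, 0.373, -0.601, 0.602]
contact_force: [-3.5, -3.7, -3.1]
gripper_width: 0.262
```

```bash
python3 fold.py; python3 st.py
```

```text
fold rad -0.018 scale 0.990 inl 6
F [ 4.02  3.47 -1.24] M [-0.144 -0.156 -0.694]
17.85 pos [0.5374 0.0822 0.0988] yaw -26.51 F tool [ 3.8   3.51 -0.74] M [-0.132 -0.126 -0.733] ring [0.6453 0.0287 0.0988]
```

Home reached: side force has risen to 4 N and the fold is starting. Now I rotate about the pin, not the bolt.

Call:
drive_tool([
  [[-0.062,0,0.001],[0,0.2,0],1],
  [[-0.062,0,0.001],[0,0.2,0],1],
  [[-0.062,0,0.001],[0,0.2,0],1],
  [[-0.062,0,0.001],[0,0.2,0],1],
  [[0,0,0],[0,0,0],1],
])

```text
time: 18.35
tool_pos: [0.5405, 0.0879, 0.0988]
tool_rot: [-0.35, 0.351, -0.614, 0.614]
contact_force: [-3.9, -4.8, -3.4]
gripper_width: 0.264
```

```bash
python3 fold.py; python3 st.py; python3 -c "
from h import *
f=load('last'); cv2.imwrite('pics/v10.png',cv2.resize(f['img'][:130,240:400],None,fx=4,fy=4,interpolation=cv2.INTER_CUBIC))"
```

```text
fold rad -0.105 scale 0.986 inl 4
F [ 5.34  3.93 -0.77] M [-0.147 -0.043 -0.911]
18.5 pos [0.5405 0.0879 0.0989] yaw -30.54 F tool [ 4.92  4.21 -1.19] M [-0.171 -0.06  -0.943] ring [0.6444 0.027  0.0988]
```

View pics/v10.png

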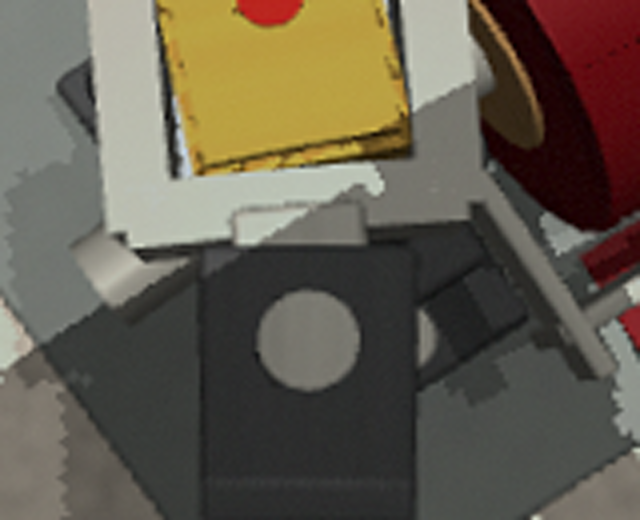

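The head is visibly folded, about 0.09 rad (rear edge (125,245)→(478,215)). I'll go 3° more and hold.

Call:
drive_tool([
  [[-0.062,0,0.001],[0,0.2,0],1],
  [[-0.062,0,0.001],[0,0.2,0],1],
  [[-0.062,0,0.001],[0,0.2,0],1],
  [[0,0,0],[0,0,0],1],
  [[0,0,0],[0,0,0],1],
  [[0,0,0],[0,0,0],1],
])

```text
time: 19.1
tool_pos: [0.5429, 0.0918, 0.0988]
tool_rot: [0.334, -0.335, 0.623, -0.623]
contact_force: [-3.2, -4.4, -2.9]
gripper_width: 0.264
```

```bash
python3 fold.py; python3 st.py
python3 - <<'E'
from h import *
# straight-edge check: rear outer edge of head on ring plane
f=load('last'); cv2.imwrite('pics/v11.png',cv2.resize(f['img'][:130,240:400],None,fx=4,fy=4,interpolation=cv2.INTER_CUBIC))
E
```

```text
fold rad -0.146 scale 0.937 inl 3
F [ 4.95  3.77 -0.82] M [-0.162 -0.074 -0.923]
19.25 pos [0.5429 0.0918 0.0989] yaw -33.53 F tool [ 4.69  3.6  -0.51] M [-0.197 -0.125 -0.886] ring [0.6436 0.0256 0.0988]
```

View pics/v11.png

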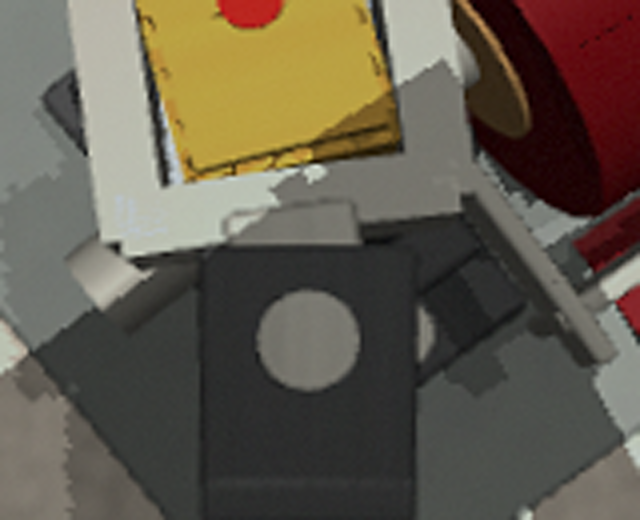

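Tripped at about 0.14 rad (rear edge (125,255)→(465,210)) and held. Now I ease back about the pin and then slightly about the bolt to unload it.

Call:
drive_tool([
  [[0.062,0,0.001],[0,-0.2,0],1],
  [[0.062,0,0.001],[0,-0.2,0],1],
  [[0.062,0,0.001],[0,-0.2,0],1],
  [[0.062,0,0.001],[0,-0.2,0],1],
  [[0.062,0,0.001],[0,-0.2,0],1],
  [[0.062,0,0.001],[0,-0.2,0],1],
  [[0.062,0,0.001],[0,-0.2,0],1],
  [[0.062,0,0.001],[0,-0.2,0],1],
  [[0.084,0,0],[0,-0.2,0],1],
  [[0.084,0,0],[0,-0.2,0],1],
  [[0,0,0],[0,0,0],1],
])

```text
time: 20.35
tool_pos: [0.5353, 0.0775, 0.099]
tool_rot: [0.388, -0.387, 0.592, -0.591]
contact_force: [-2.6, -1.1, -4.2]
gripper_width: 0.266
```

```bash
python3 fold.py; python3 st.py
```

```text
fold rad 0.004 scale 0.993 inl 8
F [ 2.47  4.09 -2.5 ] M [-0.481  0.272 -0.468]
20.5 pos [0.5352 0.0776 0.0989] yaw -23.52 F tool [ 2.1   4.09 -2.18] M [-0.532  0.312 -0.455] ring [0.6459 0.0298 0.0989]
```

Call:
drive_tool([
  [[0.016,0,-0.008],[0,0,0],1],
  [[0.016,0,-0.008],[0,0,0],1],
  [[0,0,0],[0,0,0],1],
])

```text
time: 20.8
tool_pos: [0.5351, 0.0771, 0.0992]
tool_rot: [0.388, -0.387, 0.591, -0.591]
contact_force: [-2.0, 0.2, -5.0]
gripper_width: 0.259
```

```bash
python3 fold.py; python3 st.py
```

```text
fold rad 0.000 scale 0.993 inl 8
F [-0.43  4.72 -1.25] M [-0.348 -0.015 -0.025]
20.95 pos [0.535  0.077  0.0992] yaw -23.48 F tool [ 0.19  4.78 -1.04] M [-0.388 -0.016 -0.019] ring [0.6457 0.0293 0.0992]
```

Unloaded. Lifting off gently.

Call:
drive_tool([
  [[0,-0.05,-0.01],[0,0,0],1],
  [[0,-0.08,-0.01],[0,0,0],1],
  [[0,-0.08,0],[0,0,0],1],
  [[0,-0.08,0],[0,0,0],1],
  [[0,0,0],[0,0,0],1],
])

```text
time: 21.45
tool_pos: [0.5348, 0.0769, 0.1071]
tool_rot: [-0.388, 0.387, -0.591, 0.592]
contact_force: [1.3, 0.8, -4.5]
gripper_width: 0.263
```

```bash
python3 st.py
```

```text
21.45 pos [0.5348 0.0769 0.1071] yaw -23.5 F tool [-1.28  4.55  0.89] M [ 0.006 -0.074  0.071] ring [0.6455 0.0292 0.1072]
```

Call:
drive_tool([
  [[0,-0.1,0],[0,0,0],1],
  [[0,-0.2,0],[0,0,0],1],
  [[0,-0.4,0],[0,0,0],1],
  [[0,-0.6,0],[0,0,0],1],
  [[0,-0.8,0],[0,0,0],1],
  [[0,-0.3,0],[0,0,0],1],
  [[0,0,0],[0,-1,0],1],
  [[0,0,0],[0,-1,0],1],
  [[0,0,0],[0,-1,0],1],
  [[0,0,0],[0,-0.9,0],1],
  [[0,0,0],[0,0,0],1],
])

```text
time: 22.55
tool_pos: [0.5343, 0.077, 0.1667]
tool_rot: [-0.482, 0.482, -0.517, 0.517]
contact_force: [0.1, 0.7, -4.2]
gripper_width: 0.262
```

```bash
python3 st.py
python3 - <<'E'
from h import *
s=manip.state();q=s['tool_rot'];M=R.from_quat([q[1],q[2],q[3],q[0]]).as_matrix()
print((M.T@(np.array([.4083,.333,s['tool_pos'][2]])-s['tool_pos'])/.025).round(2))
E
```

```text
22.55 pos [0.5343 0.077  0.1667] yaw -4.01 F tool [-0.66  4.18  0.05] M [-0.129  0.015 -0.003] ring [0.6545 0.0689 0.1667]
[-9.86 -0.   -5.74]
```

Call:
drive_tool([
  [[-0.5,0,-0.3],[0,0,0],1],
  [[-0.9,0,-0.5],[0,0,0],1],
  [[-0.9,0,-0.5],[0,0,0],1],
  [[-1,0,-0.6],[0,0,0],1],
  [[-1,0,-0.6],[0,0,0],1],
  [[-1,0,-0.6],[0,0,0],1],
  [[-1,0,-0.6],[0,0,0],1],
  [[-1,0,-0.6],[0,0,0],1],
  [[-1,0,-0.6],[0,0,0],1],
  [[-0.9,0,-0.5],[0,0,0],1],
  [[-0.66,0,-0.34],[0,0,0],1],
  [[0,0,0],[0,0,0],1],
])

```text
time: 23.75
tool_pos: [0.4066, 0.335, 0.1665]
tool_rot: [0.483, -0.483, 0.517, -0.516]
contact_force: [0.9, 0.3, -4.3]
gripper_width: 0.263
```

Call:
drive_tool([
  [[0,0.5,0],[0,0,0],1],
  [[0,1,0],[0,0,0],1],
  [[0,1,0],[0,0,0],1],
  [[0,1,0],[0,0,0],1],
  [[0,1,0],[0,0,0],1],
  [[0,0.8,0],[0,0,0],1],
  [[0,0.5,0],[0,0,0],1],
  [[0,0.1,0],[0,0,0],1],
  [[0,0,0],[0,0,0],1],
])

```text
time: 24.65
tool_pos: [0.4085, 0.3325, 0.0187]
tool_rot: [0.482, -0.482, 0.517, -0.517]
contact_force: [-0.0, 0.3, -4.2]
gripper_width: 0.262
```

Mat contact is expected at TCP z ≈ 0.0075, so I lower the last 11 mm slowly.

Call:
drive_tool([
  [[0,0.1,0],[0,0,0],1],
  [[0,0.1,0],[0,0,0],1],
  [[0,0.08,0],[0,0,0],1],
  [[0,0.06,0],[0,0,0],1],
  [[0,0.04,0],[0,0,0],1],
  [[0,0.04,0],[0,0,0],1],
  [[0,0,0],[0,0,0],1],
])

```text
time: 25.35
tool_pos: [0.4082, 0.3328, 0.0082]
tool_rot: [0.482, -0.482, 0.517, -0.517]
contact_force: [-0.3, 0.1, -4.2]
gripper_width: 0.261
```

Call:
drive_tool([
  [[0,0.02,0],[0,0,0],1],
  [[0,0.02,0],[0,0,0],1],
  [[0,0,0],[0,0,0],1],
])

```text
time: 25.65
tool_pos: [0.4085, 0.333, 0.0075]
tool_rot: [-0.482, 0.482, -0.517, 0.517]
contact_force: [-0.4, -0.2, -3.4]
gripper_width: 0.266
```

Call:
drive_tool([
  [[0,0.02,0],[0,0,0],1],
  [[0,0,0],[0,0,0],0.3],
  [[0,0,0],[0,0,0],0.1],
  [[0,0,0],[0,0,0],-0.2],
  [[0,0,0],[0,0,0],-0.5],
  [[0,0,0],[0,0,0],-0.5],
  [[0,0,0],[0,0,0],-0.5],
  [[0,0,0],[0,0,0],-0.5],
])

```text
time: 26.45
tool_pos: [0.4083, 0.3329, 0.0068]
tool_rot: [0.482, -0.482, 0.517, -0.517]
contact_force: [0.4, 0.2, -0.3]
gripper_width: 0.75
```

Call:
drive_tool([
  [[0,-0.3,0],[0,0,0],-0.5],
  [[0,-0.6,0],[0,0,0],-0.5],
  [[0,-1,0],[0,0,0],-0.5],
  [[0,-1,0],[0,0,0],-0.5],
  [[0,-1,0],[0,0,0],-0.5],
  [[0,-1,0],[0,0,0],-0.5],
  [[0,-1,0],[0,0,0],-0.5],
  [[0,-1,0],[0,0,0],-0.5],
  [[0,0,0],[0,0,0],-0.5],
  [[0,0,0],[0,0,0],-0.5],
])

```text
time: 27.45
tool_pos: [0.4087, 0.3331, 0.1808]
tool_rot: [-0.483, 0.481, -0.517, 0.517]
contact_force: [-0.6, -0.4, -1.4]
gripper_width: 0.752
```

Run:
```python
from h import *
f=grab('wrist'); save(f,'wrist9'); g=grab('side'); save(g,'side9')
hsv=cv2.cvtColor(f['img'],cv2.COLOR_BGR2HSV)
m=cv2.inRange(hsv,(0,150,60),(8,255,255))|cv2.inRange(hsv,(172,150,60),(180,255,255))
k,l,st,ce=cv2.connectedComponentsWithStats(m)
for i in range(1,k):
    if st[i,4]>60 and abs(ce[i][0]-320)<60: print(ce[i].round(1),onplane(f,ce[i],.02).round(4))
a=f['img'][:280,120:520]; b=cv2.resize(g['img'][180:350,200:410],(400,320),interpolation=cv2.INTER_CUBIC)
cv2.imwrite('pics/v12.png',np.vstack([a,b]))
d=cv2.absdiff(g['img'],load('side0')['img']).max(2)[180:350,200:410]; print('side change',[(r,c,int((d[r:r+34,c:c+35]>60).sum())) for r in range(0,170,34) for c in range(0,210,35) if (d[r:r+34,c:c+35]>60).sum()>40])
```

```text
[316.9 159. ] [[0.4315 0.3309 0.02  ]]
[316.7 256.3] [[0.3225 0.3386 0.02  ]]
side change [(0, 35, 157), (0, 70, 47), (0, 105, 166), (0, 140, 897), (34, 35, 178), (34, 70, 93), (34, 105, 564), (34, 140, 786), (34, 175, 683), (68, 105, 182), (68, 140, 669), (68, 175, 918), (102, 105, 80), (102, 140, 81)]
```

View pics/v12.png

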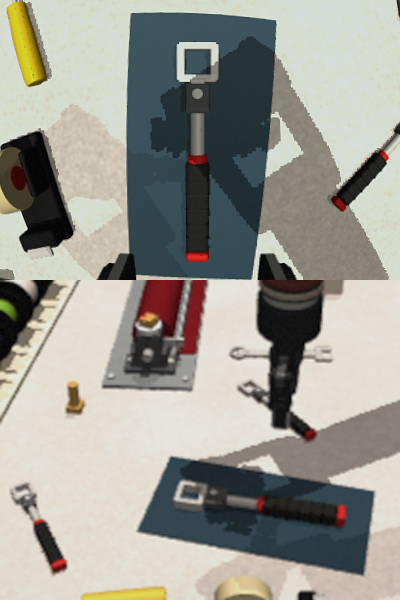

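The wrench lies flat and straight on the mat (ring at (197,61), cap at (197,257)), within 1 mm of where it started. The gripper is clear and the bystanders in view look unmoved, so I'm handing in.

```bash
python3 -c "
from plant import manip
print(manip.job_done())"
```

```text
the job is handed in; nothing more can be done
None
```

I tightened the bolt until the wrench tripped, laid the wrench back on its mat and handed the job in at about 27.5 s. No verdict was reported.

**What I did:** I gripped the large wrench 20 mm ahead of its grip centre and lowered the ring over the bolt, with no rise in force on the way down. I then turned it clockwise about 47° in small steps until the side force rose to about 4 N, which showed the bolt was home. From there I rotated about the wrench's pin to a fold of about 0.14 rad and held it for 0.4 s. After that I eased back, unloaded the bolt, lifted off and set the wrench down.

**Last checks:**
- **Trip:** The optical fold measurement gave 0.146 rad, but its fit had weakened to 3 of 10 tracked points. Edges read off the picture by eye gave 0.13 to 0.14 rad, well short of the 0.205 rad limit.
- **Forces:** The contact force on the bolt's flats could not be read directly. The pull at the gripper was about 5 N at the trip, roughly what the joint's trip torque needs at that distance from the pin.
- **Wrench on the mat:** It is straight and flat, with its red collar and cap within 1 mm of where they started. The gripper is open and 180 mm above the counter.
- **Bystanders:** Those I could see look unmoved. Part of the spanner and the small wrench was hidden behind the gripper, and I did not view a final picture from the scene camera.
- **Bolt:** I did not re-measure the red mark after lifting off. By the wrench's rotation the bolt turned about 0.75 to 0.8 rad, which moves the mark about 5 mm.

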